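# Load the fresh cell into the lab recorder's spring-loaded battery bay

## Robot

A 7-joint arm with a two-finger parallel gripper is mounted at the origin on the work surface. World frame = base frame: x ahead of the robot, y to its left, z up, the work surface at z = 0. Lengths are in m, angles in rad, forces in N, time in s.
With the tool pointing down it reaches from about 0.4 to 0.9 m from the base axis. Payload 5.5 kg.
Tool frame: the origin (TCP) lies on the centre line of the jaws, within the pads' length; the fingertips stand 25 mm ahead of it and the grasp point (between the pads) lies 6 mm ahead of it; z points along the fingers, y is the direction in which the jaws open and shut (so a half turn about z gives the same grasp; the last joint's range is limited). The gripper opens to 85 mm and grips with 20 to 120 N. Pads are 22 mm wide; open, the fingers measure 114 mm over their backs; the gripper's body (76 mm by 85 mm) begins 54 mm behind the grasp point. The pads swing forward as they close: fully open they stand 13 mm farther back than shut.
Start: joints at [1.493, 0.501, -0.427, 1.55, 0.221, 1.138, -0.21], TCP at [0.217, -0.613, 0.256] pointing down, gripper open.
Joint ranges: [-2.88, 2.88], [-0.31, 2.03], [-1.54, 1.56], [0.2, 2.42], [-1.41, 4.55], [0.19, 2.02], [-2.57, 2.57]. Speed limits (rad/s): [2.57, 2.57, 3.14, 3.14, 3.14, 3.14, 3.14].

## Interface

Orientations are given as a rotation vector (axis times angle).
In Python, from workcell import manip, eyes, sign_off gives the robot as it stands.
- The arm moves only by the tool servo_tool, never from a script. Its argument "motion" is a list of rows, each a list of 7 numbers: the shift along the tool's x, y, z in cm, then the turn, a rotation vector about the tool's x, y, z in rad, then the opening, from 0 (shut) to 1 (fully open). In form: [[tx, ty, tz, ax, ay, az, hand], ...]. A call has 1 to 5 rows; each row is the pose to reach, as a shift and turn from the pose measured when the call began, along the tool's axes at that moment; what a row does not reach only later rows make up. A row lasts 1/8 s, in which the tool goes at most 62.5 mm and 10.7 degrees, less where a joint would pass 70% of its speed; a pose out of reach is approached as far as the arm can. A call with a gripper value outside its range is refused whole. The fingers move at their own pace and stop on an object; "newtons" is the grip in N (left out, the last holds). Time passes only in rows, so rows that repeat a pose let the fingers close. It gives the time, the measured TCP pose, the force and the opening at its end, in the units of the state.
- manip.read_state(): the state, without advancing time (a new reading comes with each control period).
- eyes.grab_frame(name): name is "scene" or "top" or "wrist"; returns a dict with "frame" (420x560x3 uint8, red, green, blue), "fovy" (degrees; the focal length in pixels is half the picture's height over the tangent of half this angle, whatever the lens; pixels are square), "cx", "cy" (the principal point, pixels), "k1" (the pictures are not rectified: a ray, as slopes to the right and down, at radius r is drawn at 1 + k1 r^2 times it, then the intrinsics apply), "cam_to_world" (4x4, takes a point from camera to world coordinates). Camera axes: x right, y down, z forward; pixel columns grow to the right and rows downward; lengths in m; the calibration is good to about 2 mm. A picture is of the moment at which its call begins. There is no depth.
- sign_off(): hands the job in, once; it reports no verdict.
The state is a dict: "clock": time; "joint_positions": joint angles; "joint_velocities": joint speeds; "joint_efforts": joint torques, N m; "tcp_pos": TCP position; "tool_rot": TCP orientation; "ft_force": force on the tool from outside, world axes, zero at the start; "wrist_torque": the same for the moment, N m; "opening": opening from 0.0 (shut) to 1.0 (fully open).
Only numpy, scipy, OpenCV 4.12 (cv2) and the standard library are available. Lean on these libraries where they do the work, as an engineer would, in place of code of your own. Each camera call takes 0.05 s, during which the arm holds its last target. There are 200 camera calls.

## Task

Put the fresh green cell into the recorder's battery bay: push its flat minus end in against the spring first, with the button end still raised above the orange lips, then press the button end down until it snaps under the lips and the cell lies flat and held. Leave the spent red cell in the rack, do not knock the other things on the bench about, do not force the parts, and let go of everything at the end.

Things in the scene. Friction and masses are not known exactly. Their poses are not given: they have to be found in the camera images.
- fresh_mid (a point): Fresh cell (green sleeve over the minus part, black band at the plus end): steel cylinder of diameter 34 mm, length 74 mm plus a button 10 mm across and 2.5 mm long on the plus end, about 150 g, loose, lying in one of the two places of the rack. This point is the centre of the cylinder; +x runs along its axis towards the button (plus) end; it may roll about x.
- fresh_plus (a point): Centre of the tip of the fresh cell's button, on its axis 39.5 mm from fresh_mid.
- fresh_minus (a point): Centre of the fresh cell's flat minus end, on its axis 37 mm from fresh_mid.
- spent_mid (a point): Spent cell (red sleeve, black band at the plus end), same shape and axes, lying in the other place of the rack; it stays there. The point is its centre.
- rack: Fixed plywood rack, 100 x 160 x 8 mm base with two wooden ridges along x at y = +42 and -42 mm, each 86 mm long, 30 mm wide and 28 mm high above the bench, on which the cells lie along the rack's x (button towards +x) between low rails (3.6 mm); cell axes are 45 mm above the bench. Origin: centre of the underside.
- recorder: Fixed white bench recorder, 220 (x) x 170 (y) x 50 mm, with a flat deck and a raised battery bay along its x. Origin: centre of the underside. Beside the bay the deck is free of anything higher than 5 mm.
- bay (a point): Origin of the bay, on its floor, 75 mm above the bench: x along the bay from spring to contact end, y across, z up. The floor is a spine 30 mm wide, 25 mm above the deck, with rails 3.6 mm high at |y| = 11 to 15 mm. The seated cell has its minus face at x = 0, axis at z = 17 mm, button tip at x = 76.5 mm. To pass the lips its minus end must go 4 mm or more past x = 0.
- bay_mouth (a point): Edge of the bay's clear hood, over the bay origin (z = 44 mm in the bay frame, used below). Hood over x < 0, underside z = 44, top 48 mm, 46 mm wide outside. Pocket 38 mm wide inside, back wall x = -28 mm; cheeks 24 mm high reach to x = 8 mm. In it a sprung brass dome, radius 8 mm, centre 13 mm above the floor, tip at x = 4 mm when free, yielding towards -x.
- bay_plate (a point): Where the button tip ends, on the contact plate (bay x = 76.5 to 82.5 mm, 36 mm high), 17 mm above the bay floor. Two orange lips at bay x = 70 to 76.5, |y| = 13.5 to 19, z = 29 to 35 mm hold the cell's shoulders; the 27 mm gap between lets the button pass. Black cheeks at |y| = 19 to 22, x = 66 to 82.5 mm, 35 mm high. Past the lips, the spring drives the cell under them.
- plunger (a joint): Compression of the bay's spring dome in m: 0 free, 0.004 with the cell seated, 0.020 at its stop. Spring 400 N/m with 2.4 N preload (4 N seated, 8 N at 14 mm). With the cell tilted 28 degrees and its lower minus edge on the floor at x = 0 it reads about 0.012.
- bottle: Loose bystander: amber jar with a blue cap, 56 mm across, 100 mm high, origin centre of its underside.
- holder: Loose bystander: small aluminium sample holder, 40 mm across, 30 mm high, origin centre of its underside.
- tub: Loose bystander: clear open tub 120 x 100 x 50 mm, origin centre of its underside.
Things that resemble listed ones, but are neither listed nor needed, are in the scene too. Leave any purple look-alike of the part that bears fresh_mid alone.

How it is judged:
By the outcome, as a careful person would: the job done as asked, in the order asked, and still so for the second after the job is handed in, with the robot touching nothing.
It also fails if it takes over 50 s, if anything falls off the work surface, if the arm or the gripper's body presses on something with over 40 N, if the wrist force passes 120 N, or if a joint passes its speed limit or range.

## Working session

There is one attempt and no reset: what is moved stays moved. The work goes in short steps, Python scripts to look and compute and a tool call to move; the robot and the scene stay as the last step left them, time stands still between calls to the robot, and variables do not carry over. Pictures are saved under pics/ and viewed, about 8 in all and at most 12, crops included, and the job is handed in when it is done.

Besides the shell and the picture viewer there is one more tool, called as a command line: name --pt "numbers of a row" for each row, then --argument value for the rest. servo_tool: Moves the arm, as the interface text tells. Its arguments: {"type":"object","properties":{"motion":{"type":"array"},"newtons":{"type":"number"}},"required":["motion"]}

```bash
ls; mkdir -p pics; cat > h.py <<'E'
import numpy as np, cv2, pickle
from scipy.spatial.transform import Rotation as R
from workcell import manip, eyes
def grab(n, save=None):
    d=eyes.grab_frame(n)
    if save:
        cv2.imwrite(f'pics/{save}.png',d['frame'][:,:,::-1]); pickle.dump(d,open(f'pics/{save}.pkl','wb'))
    return d
def load(s): return pickle.load(open(f'pics/{s}.pkl','rb'))
def K(d):
    f=210/np.tan(np.radians(d['fovy'])/2); return f
def ray(d,u,v):
    f=K(d); p=np.array([(u-d['cx'])/f,(v-d['cy'])/f]); q=p.copy()
    for _ in range(30): q=p/(1+d['k1']*(q@q))
    T=np.array(d['cam_to_world']); r=T[:3,:3]@np.array([q[0],q[1],1]); return T[:3,3],r/np.linalg.norm(r)
def onz(d,u,v,z):
    o,r=ray(d,u,v); return o+r*(z-o[2])/r[2]
def proj(d,P):
    T=np.array(d['cam_to_world']); c=T[:3,:3].T@(np.array(P)-T[:3,3]); q=c[:2]/c[2]; q=q*(1+d['k1']*(q@q)); return q*K(d)+[d['cx'],d['cy']]
def tri(obs):
    A=np.zeros((3,3));b=np.zeros(3)
    for d,u,v in obs:
        o,r=ray(d,u,v); M=np.eye(3)-np.outer(r,r); A+=M;b+=M@o
    return np.linalg.solve(A,b)
E
python3 - <<'E'
from h import *
for n in ('scene','top','wrist'):
    d=grab(n,n); print(n,d['fovy'],d['cx'],d['cy'],d['k1'],np.round(d['cam_to_world'],3).tolist())
a=cv2.imread('pics/scene.png');b=cv2.imread('pics/top.png')
cv2.imwrite('pics/two.png',cv2.resize(np.vstack([a,b]),None,fx=.714,fy=.714))
print(manip.read_state())
E
```

```text
pics
scene 47.0004173180089 277.9562544593491 208.20460234619748 -0.07845157027015465 [[0.728, 0.496, -0.473, 1.062], [0.686, -0.533, 0.496, -0.435], [-0.006, -0.686, -0.728, 0.848], [0.0, 0.0, 0.0, 1.0]]
top 56.87600871071564 279.2696056790117 211.16855012400796 0.011069904907332432 [[-0.013, -0.994, 0.11, 0.521], [-1.0, 0.012, -0.009, 0.069], [0.007, -0.111, -0.994, 0.904], [0.0, 0.0, 0.0, 1.0]]
wrist 58.33932701797951 279.4416989491297 210.71276914520652 -0.10142055579714986 [[0.335, -0.896, -0.291, 0.293], [-0.942, -0.319, -0.102, -0.586], [-0.002, 0.308, -0.951, 0.372], [0.0, 0.0, 0.0, 1.0]]
{'clock': 0.15, 'joint_positions': array([ 1.4931671 ,  0.50165991, -0.42680787,  1.55120435,  0.22080096,
        1.13833339, -0.21029759]), 'joint_velocities': array([ 0.00026783, -0.00309218, -0.0031781 , -0.00290427, -0.00072304,
       -0.0011424 ,  0.00091534]), 'joint_efforts': array([-7.01145676e-03, -5.70031750e+01, -5.82529932e+00, -2.81282723e+01,
        1.05923036e-02,  7.79325957e-03,  1.27354502e-05]), 'tcp_pos': array([ 0.21705928, -0.61214781,  0.25548085]), 'tool_rot': array([-3.09455926e+00, -5.32560418e-01,  3.44905862e-04]), 'ft_force': array([-0.2433334 ,  0.13005333, -0.37326458]), 'wrist_torque': array([ 0.06080737,  0.00046956, -0.01086051]), 'opening': 1.003137876090272}
```

View pics/top.png

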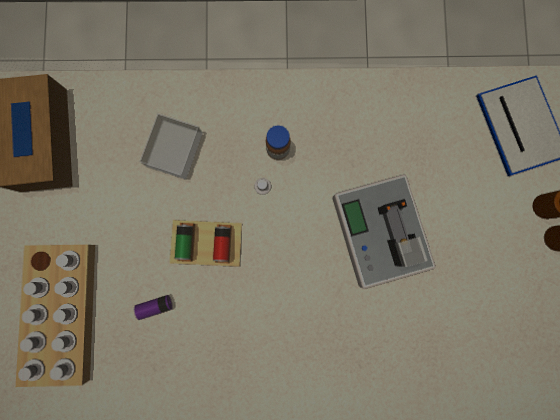

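View pics/scene.png

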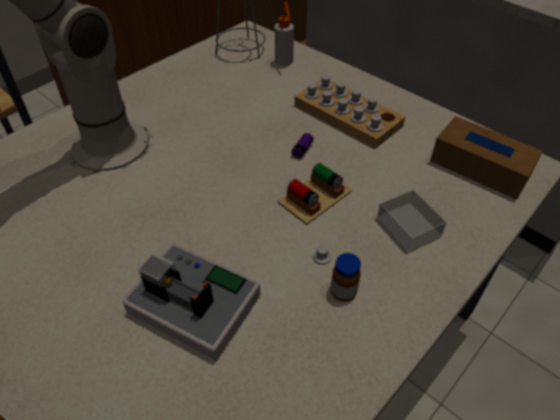

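```bash
cat > m1.py <<'E'
from h import *
d=load('top'); im=d['frame']; hsv=cv2.cvtColor(im,cv2.COLOR_RGB2HSV)
def blob(lo,hi,box):
    m=cv2.inRange(hsv,lo,hi); k=np.zeros_like(m); x0,y0,x1,y1=box; k[y0:y1,x0:x1]=m[y0:y1,x0:x1]
    c=max(cv2.findContours(k,cv2.RETR_EXTERNAL,cv2.CHAIN_APPROX_NONE)[0],key=cv2.contourArea); return c
for n,lo,hi,box in (('green',(45,90,30),(85,255,255),(165,215,205,275)),('red',(0,140,60),(8,255,255),(205,215,245,275))):
    c=blob(lo,hi,box); r=cv2.minAreaRect(c); print(n,r,np.round(onz(d,*r[0],.045),4))
# outline quads: rack at z=.008, recorder at z=.05
c=blob((12,60,110),(30,255,255),(160,205,250,280)); r=cv2.minAreaRect(c); print('rack',r,np.round([onz(d,*p,.008) for p in cv2.boxPoints(r)],4).tolist())
for p in ((334,194),(405,176),(434,267),(363,287)): print('rec',np.round(onz(d,*p,.05),4))
a=cv2.resize(im[165:295,155:250],None,fx=4,fy=4,interpolation=2); b=cv2.resize(im[165:295,325:440],None,fx=4,fy=4,interpolation=2)
cv2.imwrite('pics/c1.png',np.hstack([a,b])[:,:,::-1][:,:800])
E
python3 m1.py
```

```text
green ((182.77940368652344, 245.86764526367188), (15.339302062988281, 23.39243507385254), 4.39870548248291) [0.5424 0.2751 0.045 ]
red ((220.98895263671875, 247.66595458984375), (15.365888595581055, 23.547725677490234), 3.8140745162963867) [0.5373 0.1912 0.045 ]
rack ((205.0871124267578, 242.67083740234375), (70.53912353515625, 44.33072280883789), 2.726311206817627) [[0.5044, 0.3152, 0.008], [0.6059, 0.3123, 0.008], [0.596, 0.1495, 0.008], [0.4946, 0.1546, 0.008]]
rec [ 0.6529 -0.0606  0.05  ]
rec [ 0.6917 -0.2208  0.05  ]
rec [ 0.4892 -0.2741  0.05  ]
rec [ 0.4482 -0.1176  0.05  ]
```

View pics/c1.png

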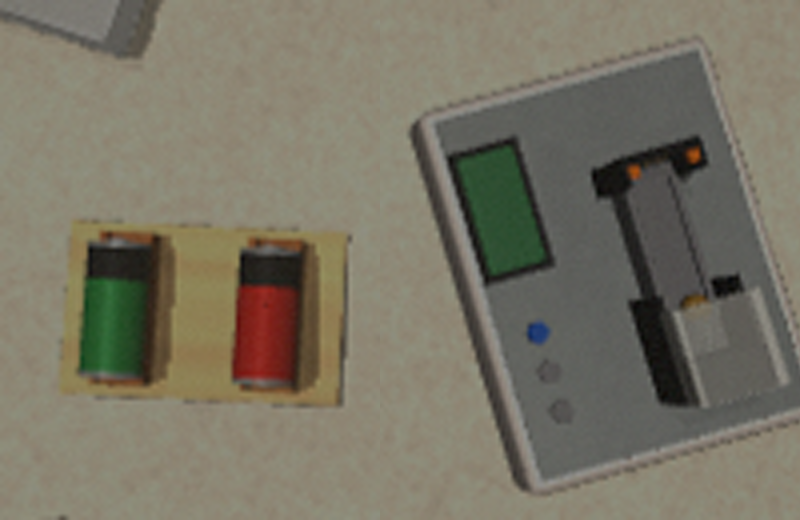

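```bash
cat >> h.py <<'E'
def toolR(yaw,tilt=0):  # tool x along yaw (deg); tilt raises tool x (cell's plus end) by deg
    y=np.radians(yaw); x=np.array([np.cos(y),np.sin(y),0]); z=np.array([0,0,-1.]); yy=np.cross(z,x)
    B=np.stack([x,yy,z],1); return B@R.from_euler('y',tilt,degrees=True).as_matrix()
def plan(p,Rg,s=None):
    s=s or manip.read_state(); R0=R.from_rotvec(s['tool_rot']).as_matrix()
    t=R0.T@(np.array(p)-s['tcp_pos'])*100; a=R.from_matrix(R0.T@Rg).as_rotvec()
    print('shift cm',np.round(t,2),'turn',np.round(a,4),'rows>=',round(max(np.linalg.norm(t)/6.25,np.degrees(np.linalg.norm(a))/10.7),2))
    return t,a
E
python3 - <<'E'
from h import *
d=load('top'); p=onz(d,400,220,.08); print(p)
print('check tilt',toolR(0,28).round(2).tolist())
plan([p[0],p[1],.27],toolR(15))
plan([.45,-.4,.27],toolR(15))
E
```

```text
[ 0.59048422 -0.19530464  0.08      ]
check tilt [[0.88, 0.0, 0.47], [0.0, -1.0, 0.0], [0.47, 0.0, -0.88]]
shift cm [ 49.13 -26.81  -1.41] turn [-0.0016  0.      0.0791] rows>= 8.96
shift cm [ 29.05 -12.21  -1.43] turn [-0.0016  0.      0.0791] rows>= 5.05
```

servo_tool --pt "5.5 -3 -0.3 0 0 0.02 1" --pt "11 -6 -0.6 0 0 0.04 1" --pt "16.5 -9 -0.9 0 0 0.06 1" --pt "22 -12 -1.2 0 0 0.08 1" --pt "27.5 -15 -1.4 0 0 0.08 1"

```text
clock: 0.78
tcp_pos: [0.4263, -0.3782, 0.2698]
tool_rot: [-3.114, -0.408, 0.0]
ft_force: [1.1, -0.7, 0.1]
opening: 1.002
```

servo_tool --pt "5.5 -3 0 0 0 0 1" --pt "11 -6 0 0 0 0 1" --pt "16.5 -9 0 0 0 0 1" --pt "21.6 -11.8 0 0 0 0 1" --pt "21.6 -11.8 0 0 0 0 1"

```text
clock: 1.4
tcp_pos: [0.608, -0.201, 0.2697]
tool_rot: [-3.108, -0.423, -0.003]
ft_force: [-0.3, -0.1, -0.2]
opening: 0.994
```

```bash
python3 - <<'E'
from h import *
s=manip.read_state(); print(s['clock'],s['tcp_pos'],s['tool_rot'])
d=grab('wrist','w1'); print(np.round(d['cam_to_world'],4).tolist())
cv2.imwrite('pics/w1b.png',cv2.resize(d['frame'][:,:,::-1],(800,600),interpolation=2))
E
```

```text
1.4 [ 0.60799869 -0.20100893  0.26974558] [-3.10768482 -0.42302263 -0.00345466]
[[0.2682, -0.917, -0.2953, 0.6851], [-0.9634, -0.2568, -0.0774, -0.1811], [-0.0048, 0.3052, -0.9523, 0.3864], [0.0, 0.0, 0.0, 1.0]]
```

View pics/w1b.png

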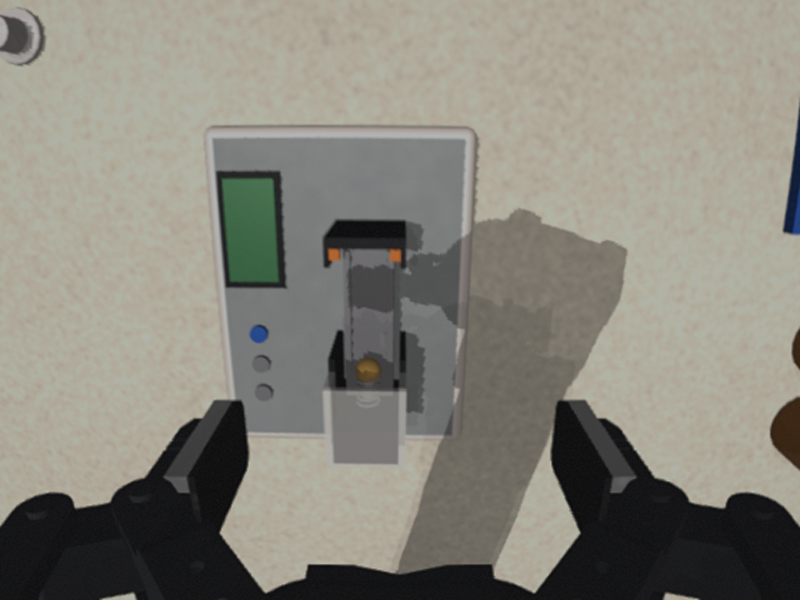

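```bash
cat > m2.py <<'E'
from h import *
d=load('w1'); im=d['frame']; hsv=cv2.cvtColor(im,cv2.COLOR_RGB2HSV)
m=cv2.inRange(hsv,(5,150,80),(20,255,255)); m[:150]=0;m[200:]=0
n,_,st,ce=cv2.connectedComponentsWithStats(m)
P=[]
for i in range(1,n):
    if st[i][4]>20: print('lip',st[i],ce[i],np.round(onz(d,*ce[i],.110),4)); P.append(onz(d,*ce[i],.110))
P=np.array(P); mid=P.mean(0); v=P[0]-P[1]; print('sep',np.linalg.norm(v),'mid',mid,'lip yaw',np.degrees(np.arctan2(-v[0],v[1])) if v[1]>0 else np.degrees(np.arctan2(v[0],-v[1])))
g=cv2.GaussianBlur(cv2.cvtColor(im,cv2.COLOR_RGB2GRAY),(0,0),0.8).astype(float)
def edgex(row,a,b):  # subpixel col of the strongest horizontal gradient
    q=np.abs(np.gradient(g[row]))[a:b]; i=q.argmax(); j=slice(max(i-1,0),i+2); return a+(q[j]*np.arange(max(i-1,0),max(i-1,0)+len(q[j]))).sum()/q[j].sum()
def edgey(col,a,b):
    q=np.abs(np.gradient(g[:,col]))[a:b]; i=q.argmax(); j=slice(max(i-1,0),i+2); return a+(q[j]*np.arange(max(i-1,0),max(i-1,0)+len(q[j]))).sum()/q[j].sum()
def line(pts):
    vx,vy,x,y=cv2.fitLine(np.float32(pts),cv2.DIST_HUBER,0,.01,.01).ravel(); return np.array([x,y]),np.array([vx,vy])
def rep(name,pts,z):
    p,vv=line(pts); a=onz(d,*(p-20*vv),z);b=onz(d,*(p+20*vv),z); w=b-a; print(name,p.round(2),vv.round(3),'world',onz(d,*p,z).round(4),'yaw',round(np.degrees(np.arctan2(w[1],w[0])),2))
rep('rec left z50',[(edgex(r,140,160),r) for r in range(105,270,5)],.05)
rep('rec right z50',[(edgex(r,318,340),r) for r in range(100,145,4)],.05)
rep('plate far top z111',[(c,edgey(c,148,162)) for c in range(234,280,4)],.111)
rep('hood front z123',[(c,edgey(c,266,280)) for c in range(234,280,4)],.123)
rep('hood left top',[(edgex(r,220,238),r) for r in range(280,320,4)],.123)
rep('hood right top',[(edgex(r,276,292),r) for r in range(280,320,4)],.123)
rep('cheek left',[(edgex(r,220,234),r) for r in range(168,184,2)],.110)
rep('cheek right',[(edgex(r,278,290),r) for r in range(160,184,2)],.110)
c=im[140:340,200:310]; cv2.imwrite('pics/c2.png',cv2.resize(c,None,fx=3,fy=3,interpolation=2)[:,:,::-1][:600])
E
python3 m2.py
```

```text
lip [230 174   8   9  61] [233.2295082  177.57377049] [ 0.6152 -0.1631  0.11  ]
lip [273 174   8   9  62] [276.82258065 177.98387097] [ 0.6237 -0.1948  0.11  ]
sep 0.03280772182245955 mid [ 0.61946361 -0.17890852  0.11      ] lip yaw 14.999880882205794
rec left z50 [154.98 179.  ] [0.075 0.997] world [ 0.5794 -0.0891  0.05  ] yaw -165.67
rec right z50 [333.47 120.03] [ 0.069 -0.998] world [ 0.6741 -0.2317  0.05  ] yaw 13.65
plate far top z111 [259.6  153.91] [1.    0.003] world [ 0.638  -0.1777  0.111 ] yaw -74.65
hood front z123 [255.6  273.02] [1.    0.006] world [ 0.5493 -0.1983  0.123 ] yaw -74.56
hood left top [231.8  298.79] [0.062 0.998] world [ 0.5217 -0.1856  0.123 ] yaw -163.88
hood right top [281.55 297.73] [ 0.208 -0.978] world [ 0.5335 -0.2237  0.123 ] yaw 5.19
cheek left [225.92 175.  ] [0.011 1.   ] world [ 0.6157 -0.1573  0.11  ] yaw -166.18
cheek right [282.73 171.2 ] [ 0.203 -0.979] world [ 0.6299 -0.1976  0.11  ] yaw 4.18
```

View pics/c2.png

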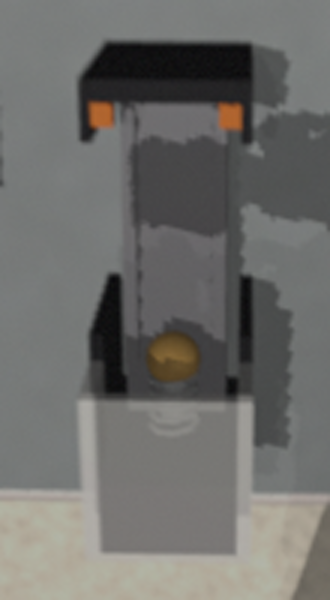

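```bash
python3 - <<'E'
from h import *
d=load('top'); print('lipmid top',onz(d,396.1,205.9,.11)); w=load('w1'); print('dome',onz(w,257.7,259,.090)); 
hsv=cv2.cvtColor(d['frame'],cv2.COLOR_RGB2HSV);m=cv2.inRange(hsv,(5,150,80),(20,255,255));m[:195]=0;m[220:]=0;m[:,:375]=0;m[:,415:]=0
n,_,st,ce=cv2.connectedComponentsWithStats(m);print(st[1:,4],ce[1:],[onz(d,*c,.11) for c in ce[1:]])
plan([.551,.273,.27],toolR(-3.5))
E
```

```text
lipmid top [ 0.61726133 -0.1790135   0.11      ]
dome [ 0.54584837 -0.1988503   0.09      ]
[10  9] [[403.         203.2       ]
 [388.11111111 207.33333333]] [array([ 0.62270355, -0.19353362,  0.11      ]), array([ 0.61448665, -0.1623836 ,  0.11      ])]
shift cm [  7.27 -47.54   0.09] turn [-3.100e-03  2.000e-04  3.275e-01] rows>= 7.7
```

servo_tool --pt "0.9 -6 0 0 0 0.05 1" --pt "1.8 -12 0 0 0 0.1 1" --pt "2.7 -18 0 0 0 0.16 1" --pt "3.6 -24 0 0 0 0.21 1" --pt "4.6 -30 0 0 0 0.27 1"

```text
clock: 2.08
tcp_pos: [0.5709, 0.096, 0.2703]
tool_rot: [-3.14, 0.014, 0.001]
ft_force: [-0.4, 0.0, 0.6]
opening: 1.003
```

```bash
python3 - <<'E'
from h import *
print(manip.read_state()['tcp_pos']); plan([.551,.273,.27],toolR(-3.5))
E
```

```text
[0.57090699 0.09600874 0.27029421]
shift cm [ -2.14 -17.68   0.06] turn [-0.0016  0.0005  0.0524] rows>= 2.85
```

servo_tool --pt "-0.7 -6 0 0 0 0.02 1" --pt "-1.4 -12 0 0 0 0.04 1" --pt "-2.1 -17.7 0 0 0 0.052 1" --pt "-2.1 -17.7 0 0 0 0.052 1"

```text
clock: 2.58
tcp_pos: [0.5491, 0.2782, 0.2708]
tool_rot: [-3.136, 0.084, 0.002]
ft_force: [0.1, -0.7, -0.4]
opening: 0.997
```

```bash
cat > m3.py <<'E'
from h import *
import sys
n=sys.argv[1]; d=grab('wrist',n); im=d['frame']; hsv=cv2.cvtColor(im,cv2.COLOR_RGB2HSV)
m=cv2.inRange(hsv,(45,90,20),(85,255,255)); c=max(cv2.findContours(m,cv2.RETR_EXTERNAL,cv2.CHAIN_APPROX_NONE)[0],key=cv2.contourArea)
r=cv2.minAreaRect(c); print('green',r,onz(d,*r[0],.062)); print(np.round([onz(d,*p,.062) for p in cv2.boxPoints(r)],4).tolist())
s=manip.read_state(); print(s['clock'],s['tcp_pos'],s['tool_rot'])
cv2.imwrite(f'pics/{n}b.png',cv2.resize(im[:,:,::-1],(800,600),interpolation=2))
E
python3 m3.py w2
```

```text
green ((283.5, 187.0), (35.0, 56.0), 0.0) [0.5456718  0.27505032 0.062     ]
[[0.5202, 0.2923, 0.062], [0.5716, 0.289, 0.062], [0.57, 0.2586, 0.062], [0.5186, 0.2604, 0.062]]
2.625 [0.55049839 0.27445536 0.27038981] [-3.13877376e+00  9.00179667e-02  1.75126346e-03]
```

View pics/w2b.png

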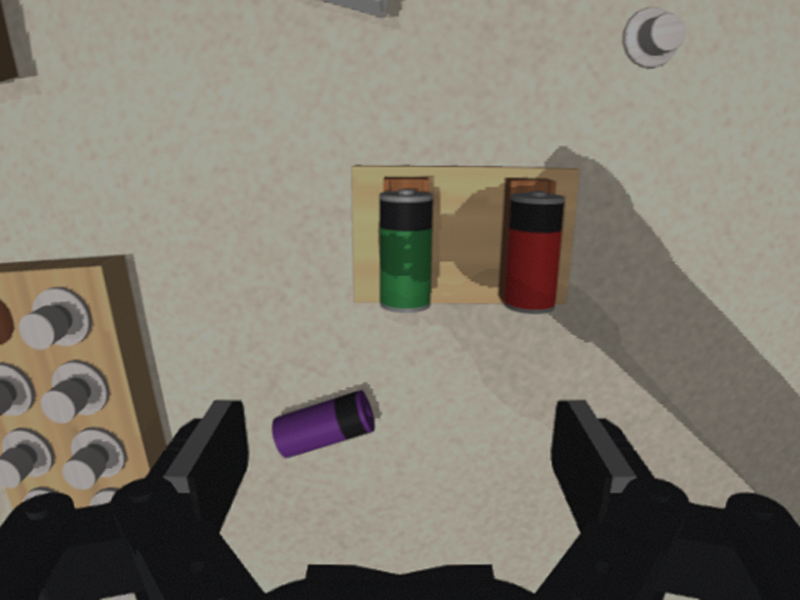

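```bash
python3 - <<'E'
from h import *
d=load('w2')
L=[onz(d,c/1.42857,r/1.42857,.046) for c,r in ((380,240),(432,240),(380.5,295),(430.5,295),(379.5,205),(433,205))]
print(np.round(L,4), np.linalg.norm(L[0]-L[1]))
print('mids',[(L[i]+L[i+1])[:2]/2 for i in (0,2,4)])
print('minus top',onz(d,405.5/1.42857,310/1.42857,.062),'plus face top', onz(d,406.5/1.42857,201/1.42857,.062), 'plus button',onz(d,406.5/1.42857,190/1.42857,.045),'purple check')
im=d['frame'][120:230,250:320]; cv2.imwrite('pics/c3.png',cv2.resize(im,None,fx=5,fy=5,interpolation=2)[:,:,::-1])
E
```

```text
[[0.5604 0.2904 0.046 ]
 [0.5587 0.2569 0.046 ]
 [0.5233 0.2924 0.046 ]
 [0.5216 0.2592 0.046 ]
 [0.5829 0.2893 0.046 ]
 [0.5812 0.2555 0.046 ]] 0.03351547641042696
mids [array([0.5595565 , 0.27362677]), array([0.52246766, 0.27576986]), array([0.58205823, 0.27236534])]
minus top [0.51743635 0.27612115 0.062     ] plus face top [0.58665468 0.27211812 0.062     ] plus button [0.59133776 0.27174433 0.045     ] purple check
```

View pics/c3.png

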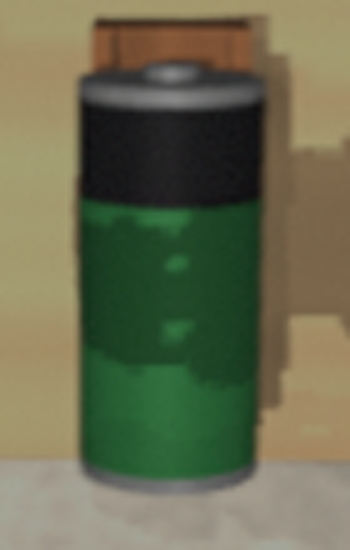

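```bash
python3 - <<'E'
from h import *
plan([.559,.2737,.051],toolR(-3.4))
E
```

```text
shift cm [ 0.88  0.06 21.94] turn [-0.0015  0.0012  0.002 ] rows>= 3.51
```

servo_tool --pt "0.4 0 6 0 0 0 0.85" --pt "0.9 0.1 12 0 0 0 0.8" --pt "0.9 0.1 17 0 0 0 0.8" --pt "0.9 0.1 17 0 0 0 0.8"

```text
clock: 3.12
tcp_pos: [0.5571, 0.2679, 0.096]
tool_rot: [3.136, -0.096, -0.014]
ft_force: [0.1, -0.5, 0.3]
opening: 0.796
```

```bash
python3 - <<'E'
from h import *
plan([.559,.2737,.051],toolR(-3.4)); print(manip.read_state()['ft_force'])
E
```

```text
shift cm [ 0.19 -0.61  4.49] turn [ 0.0048  0.009  -0.0016] rows>= 0.73
[ 0.14874557 -0.53112553  0.29959686]
```

servo_tool --pt "0.2 -0.6 2.5 0.005 0.009 0 0.8" --pt "0.2 -0.6 2.5 0.005 0.009 0 0.8" --pt "0.2 -0.6 2.5 0.005 0.009 0 0.8"

```text
clock: 3.5
tcp_pos: [0.5608, 0.2736, 0.0734]
tool_rot: [-3.139, 0.097, -0.004]
ft_force: [-0.5, 0.2, 0.7]
opening: 0.799
```

```bash
python3 - <<'E'
from h import *
s=manip.read_state(); print(s['tcp_pos'],s['ft_force'],np.abs(s['joint_velocities']).max()); plan([.559,.2737,.051],toolR(-3.4))
E
```

```text
[0.56082933 0.27358708 0.07337862] [-0.52812816  0.2214536   0.69847573] 0.006906113445305241
shift cm [-0.19  0.    2.24] turn [-0.0013 -0.0028 -0.0026] rows>= 0.36
```

Settled on the line of the cell. Last 22 mm, then close gently.

servo_tool --pt "-0.2 0 1.2 0 0 0 0.8" --pt "-0.2 0 2.2 0 0 0 0.8" --pt "-0.2 0 2.2 0 0 0 0.8"

```text
clock: 3.88
tcp_pos: [0.5581, 0.2732, 0.0503]
tool_rot: [-3.14, 0.097, -0.002]
ft_force: [-0.2, -0.4, 0.1]
opening: 0.803
```

servo_tool --pt "0 0 0 0 0 0 0.3" --pt "0 0 0 0 0 0 0.3" --pt "0 0 0 0 0 0 0.3" --pt "0 0 0 0 0 0 0.2" --pt "0 0 0 0 0 0 0.2" --newtons 50

```text
clock: 4.5
tcp_pos: [0.5583, 0.2746, 0.0509]
tool_rot: [-3.138, 0.096, -0.003]
ft_force: [-0.0, 5.0, 1.7]
opening: 0.381
```

servo_tool --pt "0 0 -1 0 0 0 0.2" --pt "0 0 -4 0 0 0 0.2" --pt "0 0 -10 0 0 0 0.2" --pt "0 0 -16 0 0 0 0.2" --pt "0 0 -18 0 0 0 0.2"

```text
clock: 5.12
tcp_pos: [0.5595, 0.2738, 0.2353]
tool_rot: [-3.138, 0.098, -0.011]
ft_force: [0.7, 0.1, -2.0]
opening: 0.38
```

```bash
python3 m3.py w3; python3 -c "
from h import *
plan([.57,.0,.23],toolR(6))
y=np.radians(15.3); print('t'); plan([.60,-.185,.23],toolR(15.3))"
```

```text
green ((278.98052978515625, 349.26898193359375), (91.1043930053711, 103.54319763183594), 0.6295986175537109) [0.4122576 0.2831733 0.062    ]
[[0.3518, 0.333, 0.062], [0.4702, 0.3192, 0.062], [0.4644, 0.2393, 0.062], [0.3452, 0.2424, 0.062]]
5.175 [0.55980624 0.2739602  0.23607599] [-3.13724437  0.09781649 -0.01270778]
shift cm [ 2.72 27.28  0.55] turn [-0.0024 -0.0082 -0.1671] rows>= 4.39
t
shift cm [ 6.87 45.56  0.52] turn [-0.0017 -0.0084 -0.3294] rows>= 7.37
```

View pics/w3b.png

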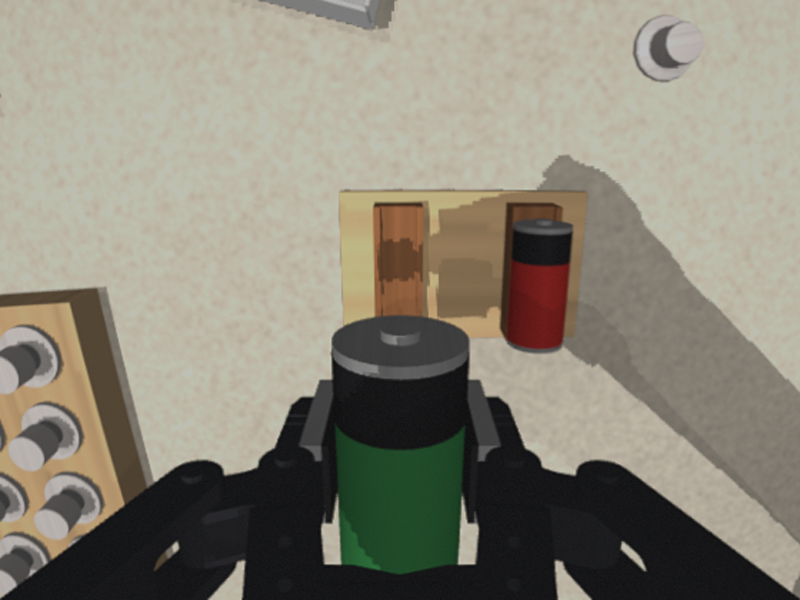

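```bash
cat >> h.py <<'E'
def intool(d,u,v,zt,s=None,st=None):
    R0=R.from_rotvec(st['tool_rot']).as_matrix(); o,r=ray(d,u,v); o=R0.T@(o-st['tcp_pos']); r=R0.T@r
    return (o+r*(zt-o[2])/r[2])*1000
O=np.array([.549,-.1983,.075]); YAW=15.3
def bay(e,h,th,a=42.5,lat=0):  # TCP pose for lower minus edge at (e,h) mm, tilt th deg
    c,s=np.cos(np.radians(th)),np.sin(np.radians(th)); x=e+a*c-23*s; z=h+a*s+23*c; y=np.radians(YAW)
    return O+np.array([np.cos(y)*x-np.sin(y)*lat,np.sin(y)*x+np.cos(y)*lat,z])/1000, toolR(YAW,th)
def tobay(p):
    y=np.radians(YAW); q=(np.array(p)-O)*1000; return np.array([np.cos(y)*q[0]+np.sin(y)*q[1],-np.sin(y)*q[0]+np.cos(y)*q[1],q[2]])
E
python3 - <<'E'
from h import *
d=load('w3'); s=manip.read_state(); k=1.42857
print('button',intool(d,400/k,329/k,6,st=s),'edges at plus rim side',intool(d,332.5/k,350/k,6,st=s),intool(d,469.5/k,350/k,6,st=s))
print('rim lower edge (top of face)',intool(d,400/k,376/k,-11,st=s),'face far bottom',intool(d,400/k,317/k,23,st=s))
print('green/black',intool(d,400/k,447/k,-11,st=s))
for a in ((18,60,28),(18,6,28),(0,1,28),(-6.5,0.5,0)): print(a); plan(*bay(*a))
E
```

```text
button [-2263.57002238    12.90276515  6000.        ] edges at plus rim side [-2542.65605372  -820.91603546  6000.        ] [-2541.28943611   872.40793526  6000.        ]
rim lower edge (top of face) [  5375.48022949    -22.48668375 -11000.        ] face far bottom [-8191.83010269    45.93173775 23000.        ]
green/black [  7227.78368005    -25.10931337 -11000.        ]
(18, 60, 28)
shift cm [ 6.05 45.77  5.99] turn [ 0.0788  0.4758 -0.3231] rows>= 7.45
(18, 6, 28)
shift cm [ 6.   45.79 11.39] turn [ 0.0788  0.4758 -0.3231] rows>= 7.61
(0, 1, 28)
shift cm [ 4.3  46.37 11.88] turn [ 0.0788  0.4758 -0.3231] rows>= 7.69
(-6.5, 0.5, 0)
shift cm [ 5.16 46.08 13.66] turn [-0.0017 -0.0084 -0.3294] rows>= 7.73
```

servo_tool --pt "0 6 0 0 0 -0.04 0.2" --pt "0 12 0 0 0 -0.08 0.2" --pt "0.2 18 0 0 0 -0.12 0.2" --pt "0.5 24 0 0 0 -0.16 0.2" --pt "0.8 30 0 0 0 -0.2 0.2"

```text
clock: 5.8
tcp_pos: [0.5471, -0.029, 0.2333]
tool_rot: [-3.133, -0.216, -0.007]
ft_force: [1.7, 1.1, -1.5]
opening: 0.384
```

```bash
python3 - <<'E'
from h import *
import pickle
k=1.42857; d=load('w3'); s=dict(tcp_pos=np.array([.55980624,.2739602,.23607599]),tool_rot=np.array([-3.13724437,.09781649,-.01270778]))
I=lambda u,v,z: intool(d,u/k,v/k,z/1000,st=s).round(1)
print('button',I(400,329,6),'rim sides',I(332.5,350,6),I(469.5,350,6),'face top',I(400,376,-11),'face bottom',I(400,317,23),'band',I(400,447,-11))
s=manip.read_state(); print(s['tcp_pos']); plan([.545,-.1993,.23],toolR(15.3))
E
```

```text
button [33.4  1.   6. ] rim sides [ 27.8 -15.6   6. ] [27.9 18.1  6. ] face top [ 29.1   1.  -11. ] face bottom [30.4  1.  23. ] band [ 11.3   1.  -11. ]
[ 0.54706106 -0.02902036  0.23328416]
shift cm [-2.55 16.84  0.3 ] turn [-0.001  -0.0044 -0.1291] rows>= 2.73
```

servo_tool --pt "-0.8 5.6 0.1 0 0 -0.04 0.2" --pt "-1.7 11.2 0.2 0 0 -0.09 0.2" --pt "-2.5 16.8 0.3 0 0 -0.13 0.2" --pt "-2.5 16.8 0.3 0 0 -0.13 0.2"

```text
clock: 6.3
tcp_pos: [0.5419, -0.2066, 0.2271]
tool_rot: [-3.116, -0.403, 0.002]
ft_force: [0.6, -0.4, -2.1]
opening: 0.383
```

```bash
cat >> h.py <<'E'
O=O+np.array([-np.sin(np.radians(YAW)),np.cos(np.radians(YAW)),0])*.0011
E
cat > m4.py <<'E'
from h import *
import sys
n=sys.argv[1]; d=grab('wrist',n); im=d['frame']; hsv=cv2.cvtColor(im,cv2.COLOR_RGB2HSV)
s=manip.read_state(); print(s['tcp_pos'],s['tool_rot'],s['ft_force'],'bay',tobay(s['tcp_pos']))
m=cv2.inRange(hsv,(5,150,80),(20,255,255)); c,_,st,ce=cv2.connectedComponentsWithStats(m)
for i in range(1,c):
    if st[i][4]>15:
        p=onz(d,*ce[i],.110); print('lip',st[i],ce[i].round(1),'bay',tobay(p).round(1),'tool',intool(d,*ce[i],s['tcp_pos'][2]-.110,st=s).round(1))
cv2.imwrite(f'pics/{n}b.png',cv2.resize(im[:,:,::-1],(800,600),interpolation=2))
E
python3 m4.py w4
```

```text
[ 0.54274303 -0.20255743  0.22746121] [-3.11250692e+00 -4.08593248e-01  7.95796814e-04] [ 0.75416824  0.42021358 -0.96895691] bay [ -7.15862843  -3.55548501 152.46121116]
lip [232  81  10  12 118] [236.5  86.4] bay [73.3 16.7 35. ] tool [ 80.3 -20.4 117.5]
lip [286  81  10  12 103] [291.  86.] bay [ 73.1 -15.8  35. ] tool [ 80.4  12.  117.5]
```

View pics/w4b.png

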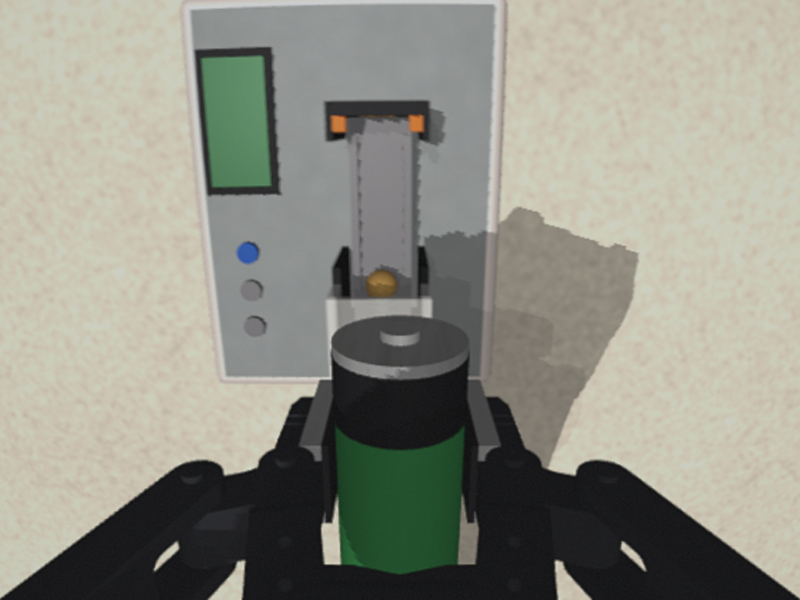

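```bash
python3 m4.py w5; python3 m4.py w6; python3 - <<'E'
from h import *
plan([O[0],O[1],.227],toolR(YAW)); plan(*bay(18,60,28,a=43.5)); plan(*bay(18,6,28,a=43.5))
E
```

```text
[ 0.54350757 -0.19981547  0.22792753] [-3.11093128e+00 -4.14410237e-01 -9.15430390e-04] [-0.2807918   1.69500388 -2.08925167] bay [ -5.69765589  -1.11245719 152.92752641]
lip [240  84  10  12 110] [244.2  89.4] bay [73.4 16.5 35. ] tool [ 78.9 -17.4 117.9]
lip [294  84  10  12 109] [298.7  89.2] bay [ 73.3 -16.1  35. ] tool [ 78.9  15.2 117.9]
[ 0.54413563 -0.19815201  0.22838172] [-3.11020621e+00 -4.18783673e-01 -2.31390309e-03] [ 0.31335377 -0.59486482 -1.46719664] bay [ -4.65291472   0.3263215  153.38171676]
lip [245  87  10  12 114] [249.4  92.3] bay [73.2 16.3 35. ] tool [ 77.6 -15.6 118.4]
lip [299  87  10  12 114] [303.5  92.3] bay [ 73.1 -16.2  35. ] tool [ 77.5  16.9 118.4]
shift cm [0.47 0.03 0.14] turn [-0.0031 -0.0019  0.0007] rows>= 0.08
shift cm [5.02 0.05 5.27] turn [-3.200e-03  4.868e-01 -1.000e-04] rows>= 2.61
shift cm [ 5.01  0.07 10.67] turn [-3.200e-03  4.868e-01 -1.000e-04] rows>= 2.61
```

servo_tool --pt "2 0 1.5 0 0.16 0 0.2" --pt "3.5 0 3 0 0.32 0 0.2" --pt "5 0 5.2 0 0.487 0 0.2" --pt "5 0 5.2 0 0.487 0 0.2" --pt "5 0 5.2 0 0.487 0 0.2"

```text
clock: 7.08
tcp_pos: [0.5929, -0.1835, 0.1772]
tool_rot: [-2.957, -0.4, -0.734]
ft_force: [0.6, -0.1, -1.7]
opening: 0.38
```

```bash
cat > st.py <<'E'
from h import *
import sys
A=float(sys.argv[1]); s=manip.read_state(); T=R.from_rotvec(s['tool_rot']).as_matrix(); th=np.degrees(np.arctan2(T[2,0],np.hypot(T[0,0],T[1,0])))
b=tobay(s['tcp_pos']); c,sn=np.cos(np.radians(th)),np.sin(np.radians(th)); y=np.radians(YAW); f=s['ft_force']
print('t',s['clock'],'tilt',th.round(2),'yaw',np.degrees(np.arctan2(T[1,0],T[0,0])).round(2),'e,lat,h',(b-[A*c-23*sn,0,A*sn+23*c]).round(2),'F bay',np.round([f[0]*np.cos(y)+f[1]*np.sin(y),-f[0]*np.sin(y)+f[1]*np.cos(y),f[2]],1),'open',round(s['opening'],3))
for g in sys.argv[2:]:
    v=[float(q) for q in g.split(',')]; print(g,end=' '); plan(*bay(v[0],v[1],v[2],a=A,lat=v[3]),s=s)
E
python3 st.py 43.5 18,20,28,.5 18,6,28,.5
```

```text
t 7.075 tilt 27.9 yaw 15.34 e,lat,h [18.56  1.64 61.51] F bay [ 0.6 -0.3 -1.7] open 0.38
18,20,28,.5 shift cm [-2.    0.13  3.63] turn [-0.0047  0.0017  0.0007] rows>= 0.66
18,6,28,.5 shift cm [-2.65  0.14  4.87] turn [-0.0047  0.0017  0.0007] rows>= 0.89
```

servo_tool --pt "-1 0.1 1.8 -0.005 0 0 0.2" --pt "-2 0.1 3.6 -0.005 0 0 0.2" --pt "-2 0.1 3.6 -0.005 0 0 0.2"

```text
clock: 7.45
tcp_pos: [0.5931, -0.1828, 0.1362]
tool_rot: [-2.961, -0.403, -0.733]
ft_force: [-0.5, 0.8, -1.4]
opening: 0.38
```

```bash
python3 m4.py w7 >/dev/null; python3 st.py 43.5 18,7,28,.5 10,4,28,.5; python3 - <<'E'
from h import *
a=load('w7')['frame']; b=grab('scene','s2')['frame']
c=cv2.resize(b[215:335,110:270],(560,420),interpolation=2)
cv2.imwrite('pics/c4.png',cv2.resize(np.vstack([a,c]),(400*1,600))[:,:,::-1]) 
E
```

```text
t 7.5 tilt 27.89 yaw 15.52 e,lat,h [19.44  1.69 21.45] F bay [ 0.2 -0.4 -2. ] open 0.384
18,7,28,.5 shift cm [-0.81  0.12  1.2 ] turn [-0.0006  0.0019  0.0034] rows>= 0.23
10,4,28,.5 shift cm [-1.66  0.11  1.09] turn [-0.0006  0.0019  0.0034] rows>= 0.32
```

View pics/c4.png

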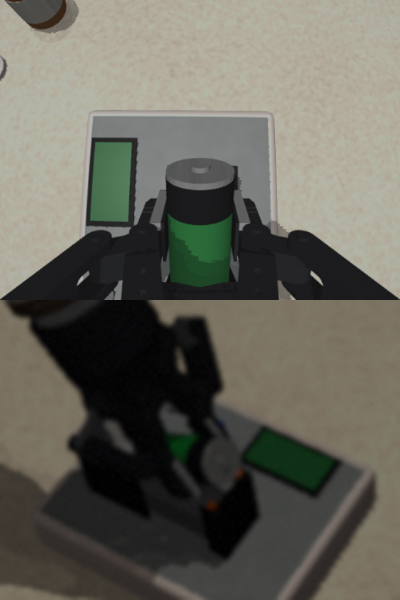

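servo_tool --pt "-0.4 0.15 0.6 0 0 0.003 0.2" --pt "-0.8 0.17 1.15 0 0 0.003 0.2" --pt "-0.8 0.17 1.15 0 0 0.003 0.2" --pt "-0.8 0.17 1.15 0 0 0.003 0.2"

```text
clock: 8.05
tcp_pos: [0.5925, -0.1858, 0.1235]
tool_rot: [-2.962, -0.397, -0.736]
ft_force: [-1.3, -0.1, -1.8]
opening: 0.381
```

```bash
python3 st.py 43.5 10,4,28,.5 4,2,28,.5
```

```text
t 8.05 tilt 27.92 yaw 15.29 e,lat,h [17.62 -0.55  7.81] F bay [-1.3  0.3 -1.8] open 0.381
10,4,28,.5 shift cm [-0.86 -0.1  -0.03] turn [ 0.0002  0.0014 -0.0002] rows>= 0.14
4,2,28,.5 shift cm [-1.48 -0.1  -0.13] turn [ 0.0002  0.0014 -0.0002] rows>= 0.24
```

servo_tool --pt "-0.4 -0.08 0 0 0 0 0.2" --pt "-0.9 -0.08 0 0 0 0 0.2" --pt "-0.9 -0.08 0 0 0 0 0.2"

```text
clock: 8.43
tcp_pos: [0.5848, -0.187, 0.1195]
tool_rot: [-2.961, -0.397, -0.737]
ft_force: [0.7, 0.2, -0.5]
opening: 0.382
```

```bash
python3 st.py 43.5 2,1,28,.5 -1,.5,28,.5
```

```text
t 8.425 tilt 27.96 yaw 15.29 e,lat,h [9.86 0.32 3.75] F bay [ 0.7 -0.  -0.5] open 0.382
2,1,28,.5 shift cm [-0.82 -0.02 -0.13] turn [ 0.0003  0.0007 -0.0002] rows>= 0.13
-1,.5,28,.5 shift cm [-1.11 -0.02 -0.22] turn [ 0.0003  0.0007 -0.0002] rows>= 0.18
```

servo_tool --pt "-0.4 -0.02 -0.06 0 0 0 0.2" --pt "-0.8 -0.02 -0.12 0 0 0 0.2" --pt "-0.85 -0.02 -0.13 0 0 0 0.2"

```text
clock: 8.8
tcp_pos: [0.5789, -0.1889, 0.1183]
tool_rot: [-2.961, -0.399, -0.744]
ft_force: [4.7, 2.6, 4.9]
opening: 0.381
```

```bash
python3 st.py 43.5 -3,.5,28,.5 -3,.5,22,.5
```

```text
t 8.8 tilt 28.19 yaw 15.37 e,lat,h [3.83 0.08 2.45] F bay [5.2 1.3 4.9] open 0.381
-3,.5,28,.5 shift cm [-0.69 -0.04 -0.14] turn [ 0.002  -0.0032  0.0011] rows>= 0.11
-3,.5,22,.5 shift cm [-0.47 -0.04  0.33] turn [ 0.002  -0.108   0.0009] rows>= 0.58
```

servo_tool --pt "-0.3 -0.03 -0.16 0 0 0 0.2" --pt "-0.6 -0.04 -0.32 0 0 0 0.2" --pt "-0.6 -0.04 -0.32 0 0 0 0.2"

```text
clock: 9.18
tcp_pos: [0.5738, -0.1902, 0.1194]
tool_rot: [-2.961, -0.399, -0.749]
ft_force: [5.1, 2.2, 0.5]
opening: 0.378
```

```bash
python3 st.py 43.5 -4,2.3,28,.5 -5,2.3,20,.5
```

```text
t 9.175 tilt 28.37 yaw 15.43 e,lat,h [-1.28  0.2   3.47] F bay [5.5 0.8 0.5] open 0.378
-4,2.3,28,.5 shift cm [-0.28 -0.03  0.  ] turn [ 0.0032 -0.0065  0.002 ] rows>= 0.05
-5,2.3,20,.5 shift cm [-0.09 -0.03  0.58] turn [ 0.0033 -0.1462  0.0017] rows>= 0.78
```

```bash
python3 - <<'E'
from h import *
grab('wrist','w8')
for n in ('w3','w7','w8'):
    im=load(n)['frame']; hsv=cv2.cvtColor(im,cv2.COLOR_RGB2HSV)
    m=cv2.inRange(hsv,(45,90,20),(85,255,255)); m[:260]=0
    rows=[np.where(m[:,c])[0].min() for c in (260,270,280,290,300)]
    v=hsv[:,:,2].astype(int); col=v[210:330,275:286].mean(1); g=np.diff(col); i=np.argsort(-np.abs(g))[:6]
    xs=np.where(m[330])[0]; print(n,'green top rows',rows,'edges',[(210+k,round(g[k])) for k in sorted(i)],'green cols r330',xs.min(),xs.max())
E
python3 st.py 43.5
```

```text
w3 green top rows [np.int64(312), np.int64(314), np.int64(315), np.int64(314), np.int64(312)] edges [(np.int64(219), -25), (np.int64(220), -34), (np.int64(234), 40), (np.int64(264), -27), (np.int64(265), -34), (np.int64(314), 29)] green cols r330 236 323
w7 green top rows [np.int64(313), np.int64(314), np.int64(315), np.int64(314), np.int64(313)] edges [(np.int64(220), -27), (np.int64(256), 23), (np.int64(265), -60), (np.int64(266), -28), (np.int64(314), 46), (np.int64(315), 23)] green cols r330 236 323
w8 green top rows [np.int64(313), np.int64(315), np.int64(315), np.int64(315), np.int64(313)] edges [(np.int64(235), 18), (np.int64(257), 24), (np.int64(265), -40), (np.int64(266), -47), (np.int64(314), 34), (np.int64(315), 38)] green cols r330 236 323
t 9.225 tilt 28.38 yaw 15.44 e,lat,h [-1.13  0.22  3.52] F bay [ 7.3  0.9 -0.7] open 0.381
```

servo_tool --pt "-0.3 -0.03 0.05 0.003 -0.01 0.002 0.2" --pt "-0.25 -0.03 0.3 0.003 -0.07 0.002 0.2" --pt "-0.1 -0.03 0.6 0.003 -0.146 0.002 0.2" --pt "-0.1 -0.03 0.6 0.003 -0.146 0.002 0.2"

```text
clock: 9.72
tcp_pos: [0.58, -0.1879, 0.1161]
tool_rot: [-3.022, -0.411, -0.542]
ft_force: [5.0, 2.8, 5.2]
opening: 0.381
```

```bash
python3 st.py 43.5 -6,2.3,20,.3 -6.5,2.3,10,.3
```

```text
t 9.725 tilt 20.33 yaw 15.55 e,lat,h [-0.13  0.78  4.46] F bay [5.5 1.4 5.2] open 0.381
-6,2.3,20,.3 shift cm [-0.61  0.05  0.02] turn [ 0.0024 -0.0057  0.004 ] rows>= 0.1
-6.5,2.3,10,.3 shift cm [-0.33  0.04  0.8 ] turn [ 0.0027 -0.1803  0.0038] rows>= 0.97
```

servo_tool --pt "-0.3 0.02 -0.11 0 0 0.002 0.2" --pt "-0.6 0.04 -0.22 0 0 0.004 0.2" --pt "-0.7 0.04 -0.25 0 0 0.004 0.2" --pt "-0.7 0.04 -0.25 0 0 0.004 0.2"

```text
clock: 10.22
tcp_pos: [0.5752, -0.1894, 0.1173]
tool_rot: [-3.021, -0.407, -0.549]
ft_force: [6.6, 4.1, 0.1]
opening: 0.381
```

```bash
python3 st.py 43.5 -6,2.3,20,.3 -6.5,2.3,10,.3; python3 -c "
from h import *
print(manip.read_state()['wrist_torque'])"
```

```text
t 10.225 tilt 20.58 yaw 15.38 e,lat,h [-5.02  0.59  5.49] F bay [7.4 2.2 0.1] open 0.381
-6,2.3,20,.3 shift cm [-0.18  0.03  0.31] turn [ 0.0031 -0.0101  0.0013] rows>= 0.06
-6.5,2.3,10,.3 shift cm [0.1  0.03 1.08] turn [ 0.0032 -0.1847  0.001 ] rows>= 0.99
[ 0.5574936  -0.88903325  0.04066093]
```

servo_tool --pt "-0.25 0.03 0.2 0.003 -0.04 0 0.2" --pt "-0.2 0.03 0.5 0.003 -0.09 0 0.2" --pt "-0.1 0.03 0.8 0.003 -0.14 0 0.2" --pt "-0.05 0.03 1.05 0.003 -0.185 0 0.2" --pt "-0.05 0.03 1.05 0.003 -0.185 0 0.2"

```text
clock: 10.85
tcp_pos: [0.5821, -0.1873, 0.1089]
tool_rot: [-3.079, -0.419, -0.278]
ft_force: [5.7, 3.7, 3.1]
opening: 0.38
```

```bash
python3 st.py 43.5 -7,2,10,.3 -6.5,2.3,0,.3; python3 -c "
from h import *
print(manip.read_state()['wrist_torque'])"
```

```text
t 10.85 tilt 10.3 yaw 15.51 e,lat,h [-3.89  0.8   3.54] F bay [6.5 2.  3.1] open 0.38
-7,2,10,.3 shift cm [-0.32  0.05  0.12] turn [ 0.0015 -0.0052  0.0036] rows>= 0.06
-6.5,2.3,0,.3 shift cm [0.06 0.05 0.89] turn [ 0.0018 -0.1797  0.0035] rows>= 0.96
[ 0.59186081 -0.93292276 -0.00838632]
```

servo_tool --pt "-0.2 0.02 -0.04 0 0 0.002 0.2" --pt "-0.4 0.04 -0.08 0 0 0.004 0.2" --pt "-0.5 0.05 -0.08 0 0 0.004 0.2" --pt "-0.5 0.05 -0.08 0 0 0.004 0.2"

```text
clock: 11.35
tcp_pos: [0.5797, -0.1881, 0.1098]
tool_rot: [-3.078, -0.414, -0.285]
ft_force: [6.4, 4.1, -0.7]
opening: 0.382
```

```bash
python3 st.py 43.5 -7,2,10,.3 -7,2.3,0,.3
```

```text
t 11.35 tilt 10.58 yaw 15.34 e,lat,h [-6.25  0.68  4.25] F bay [ 7.2  2.2 -0.7] open 0.382
-7,2,10,.3 shift cm [-0.09  0.04  0.25] turn [ 0.0019 -0.0101  0.0007] rows>= 0.06
-7,2.3,0,.3 shift cm [0.24 0.04 1.02] turn [ 0.002  -0.1846  0.0005] rows>= 0.99
```

Room past the lips (minus end ≈6 mm past). Now lower to flat, commanding a little extra against the spring.

servo_tool --pt "-0.15 0.03 0.2 0 -0.04 0 0.2" --pt "-0.1 0.04 0.45 0 -0.09 0 0.2" --pt "-0.05 0.04 0.75 0 -0.14 0 0.2" --pt "0.05 0.04 1.0 0 -0.185 0 0.2" --pt "0.05 0.04 1.0 0 -0.185 0 0.2"

```text
clock: 11.98
tcp_pos: [0.5851, -0.1863, 0.1007]
tool_rot: [3.111, 0.422, 0.007]
ft_force: [4.9, 2.1, -0.0]
opening: 0.38
```

```bash
python3 st.py 43.5 -7,1,0,.3; python3 - <<'E'
from h import *
a=grab('wrist','w9')['frame']; b=grab('scene','s3')['frame']
c=cv2.resize(b[215:335,110:270],(560,420),interpolation=2)
cv2.imwrite('pics/c5.png',cv2.resize(np.vstack([a[60:360],c]),(466,600))[:,:,::-1])
E
```

```text
t 11.975 tilt 0.25 yaw 15.44 e,lat,h [-5.4   0.9   2.51] F bay [ 5.2  0.8 -0. ] open 0.38
-7,1,0,.3 shift cm [-0.15  0.06  0.17] turn [ 0.0024 -0.0044  0.0024] rows>= 0.04
```

View pics/c5.png

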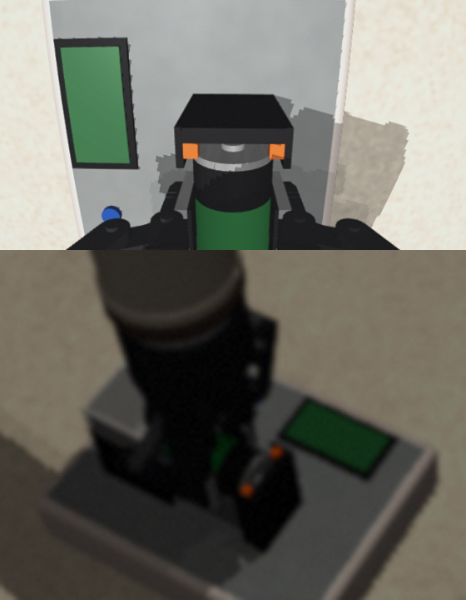

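servo_tool --pt "-0.1 0.03 0.1 0 0 0.002 0.2" --pt "-0.15 0.05 0.2 0 0 0.002 0.2" --pt "-0.15 0.05 0.25 0 0 0.002 0.2"

```text
clock: 12.45
tcp_pos: [0.5854, -0.1867, 0.099]
tool_rot: [3.112, 0.419, 0.014]
ft_force: [4.9, 2.7, 1.8]
opening: 0.378
```

```bash
python3 st.py 43.5 -6,0,0,.3; python3 -c "
from h import *
d=grab('wrist','w10'); im=d['frame'];hsv=cv2.cvtColor(im,cv2.COLOR_RGB2HSV)
m=cv2.inRange(hsv,(5,150,80),(20,255,255)); c,_,st,ce=cv2.connectedComponentsWithStats(m); print(st[1:],ce[1:]); s=manip.read_state()
for i in range(1,c):
  if st[i][4]>15: print(intool(d,*ce[i],s['tcp_pos'][2]-.110,st=s))"
```

```text
t 12.45 tilt 0.51 yaw 15.32 e,lat,h [-5.15  0.5   0.62] F bay [5.4 1.3 1.8] open 0.378
-6,0,0,.3 shift cm [-0.07  0.02  0.1 ] turn [ 0.0028 -0.0089  0.0004] rows>= 0.05
[[217 234  20  20 371]
 [321 235  21  19 363]] [[226.61994609 242.88140162]
 [330.91460055 243.4738292 ]]
[ 35.52641846 -15.16853863 -11.03894075]
[ 35.3589497   16.51607779 -11.03894075]
```

servo_tool --pt "0 0 0 0 0 0 0.45" --pt "0 0 0 0 0 0 0.5" --pt "0 0 0 0 0 0 0.6" --pt "0 0 0 0 0 0 0.7" --pt "0 0 0 0 0 0 0.75"

```text
clock: 13.12
tcp_pos: [0.5852, -0.1868, 0.0989]
tool_rot: [3.112, 0.418, 0.014]
ft_force: [-0.4, 0.1, -0.6]
opening: 0.754
```

servo_tool --pt "0 0 -1.5 0 0 0 0.75" --pt "0 0 -4 0 0 0 0.75" --pt "0 0 -8 0 0 0 0.75" --pt "-1 0 -13 0 0 0 0.75" --pt "-2 0 -17 0 0 0 0.75"

```text
clock: 13.75
tcp_pos: [0.5647, -0.1919, 0.272]
tool_rot: [3.111, 0.419, 0.018]
ft_force: [0.6, 0.2, -0.1]
opening: 0.748
```

```bash
python3 - <<'E'
from h import *
s=manip.read_state(); print(s['clock'],s['tcp_pos'],s['ft_force'],s['opening'])
grab('wrist','junk'); grab('wrist','junk')
a=grab('wrist','w11')['frame']; b=grab('scene','s4')['frame']; t=grab('top','t2')['frame']
c=np.hstack([cv2.resize(b[225:325,120:253],(400,300),interpolation=2),cv2.resize(t[60:345,130:510],(400,300))])
w=np.hstack([cv2.resize(a[60:270,190:330],(200,300)),cv2.resize(a,(400,300)),cv2.resize(b,(200,150)).repeat(2,0)])
cv2.imwrite('pics/c6.png',np.vstack([c,w])[:,:,::-1])
E
```

```text
13.75 [ 0.56472022 -0.19189785  0.27198978] [ 0.64664636  0.2025069  -0.13759727] 0.747763323610579
```

View pics/c6.png

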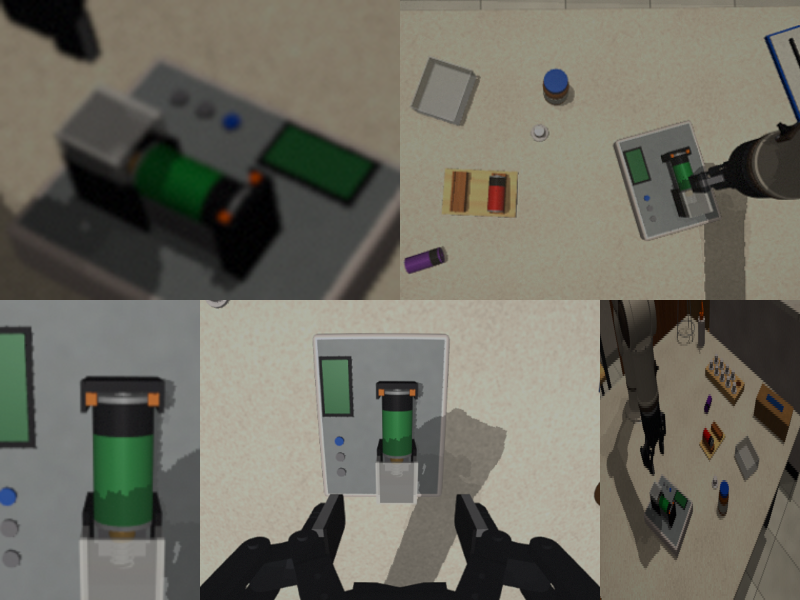

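```bash
python3 - <<'E'
from h import *
d=load('w11'); hsv=cv2.cvtColor(d['frame'],cv2.COLOR_RGB2HSV)
m=cv2.inRange(hsv,(45,90,20),(85,255,255)); m[:,:255]=0; m[:,305:]=0; m[:140]=0; r=np.where(m.sum(1)>255*15)[0]; c=np.where(m[190])[0]; u=c.mean()
print(r.min(),r.max(),c.min(),c.max(),'band edge',tobay(onz(d,u,r.min(),.109)).round(1),'green minus end',tobay(onz(d,u,r.max()+1,.109)).round(1))
for q in (160,185,205):
    c=np.where(m[q])[0]; print(q,'sides',tobay(onz(d,c.min(),q,.095)).round(1),tobay(onz(d,c.max()+1,q,.095)).round(1))
v=hsv[:,int(u)-3:int(u)+4,2].mean(1); print('profile',[(i,int(v[i])) for i in range(112,140)])
for i in (126,130): print(i,tobay(onz(d,u,i,.109)).round(1))
# bystanders: before/after in top view
a=load('top')['frame'].astype(int);b=load('t2')['frame'].astype(int); D=np.abs(a-b).sum(2)
for n,(x0,y0,x1,y1) in dict(tub=(138,110,208,182),bottle=(262,120,296,165),holder=(250,172,275,198),red=(206,218,245,270),purple=(130,288,178,322)).items(): print(n,(D[y0:y1,x0:x1]>60).sum())
E
```

```text
155 217 256 296 band edge [53.6 -0.6 34. ] green minus end [ 3.4 -0.5 34. ]
160 sides [47.5 16.2 20. ] [ 47.5 -17.3  20. ]
185 sides [27.1 15.7 20. ] [ 27.  -17.6  20. ]
205 sides [10.2 16.8 20. ] [ 10.1 -17.8  20. ]
profile [(112, 126), (113, 78), (114, 26), (115, 15), (116, 23), (117, 39), (118, 40), (119, 41), (120, 40), (121, 40), (122, 40), (123, 41), (124, 59), (125, 96), (126, 109), (127, 86), (128, 109), (129, 142), (130, 143), (131, 139), (132, 108), (133, 47), (134, 34), (135, 37), (136, 37), (137, 37), (138, 36), (139, 36)]
126 [75.2 -0.6 34. ]
130 [72.3 -0.6 34. ]
tub 0
bottle 0
holder 0
red 0
purple 0
```

```bash
python3 -c "
from workcell import sign_off; print(sign_off())"
```

```text
the job is handed in; nothing more can be done
None
```

The fresh green cell is in the recorder's bay, flat and held under the orange lips. I handed the job in at about 14 s on the robot's clock. The cell went in minus end first at a 28° tilt. I pushed it past the lips against the spring, laid it flat, and opened the gripper so the spring drove it forward.

**Seating:** the last wrist picture puts the green sleeve at bay x = 3.4 to 53.6 mm. With the bare rim below the sleeve, the minus face is at about 0. The plus rim is at about 74 mm under both lips, and the cell is within about 1 mm of the bay's centre line.

**Forces:** the spring pushed back with about 5–8 N during insertion. The net push up from the floor or lips stayed around 7 N at the readings I took. After release the force was about 0, and the gripper ended open, about 17 cm above the bay.

**Other items:** in the top camera, the red cell, tub, bottle, holder and purple look-alike show no change from the first picture.

**Disagreements:**
- The wrist camera read about 1 mm to one side of the top camera, and I corrected for that.
- My height estimate was 1–3 mm too high while the cell was tilted, so I judged floor contact by force.
- At 20° and again at 10° tilt, the push towards the spring fell short of what I commanded, and the cell met an upward force of about 5–7 N, possibly from brushing the lips. I pushed further back each time before lowering, and the force cleared.

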